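# Fold down the inner flap and close the tool case

## Robot

A 6-joint arm with a two-finger parallel gripper is mounted at the origin on the work surface. World frame = base frame: x ahead of the robot, y to its left, z up, the work surface at z = 0. Lengths are in mm, angles in rad, forces in N, time in s.
With the tool pointing down it reaches from about 275 to 775 mm from the base axis. Payload 14.6 kg.
Tool frame: the origin (TCP) lies between the finger pads; the fingertips stand 11 mm ahead of it and the grasp point (between the pads) lies 8 mm behind it; x points along the fingers, z is the direction in which the jaws open and shut, and the axes are right-handed (so a half turn about x gives the same grasp; the last joint's range is limited). The gripper opens to 85 mm and grips with 20 to 120 N. Pads are 22 mm wide; open, the fingers measure 114 mm over their backs; the gripper's body (76 mm by 85 mm) begins 54 mm behind the grasp point. The pads swing forward as they close: fully open they stand 13 mm farther back than shut.
Start: joints at [-1.289, 0.263, -0.048, 1.259, 0, 1.415], TCP at [222.091, -475.714, 242.278] pointing down, gripper open.
Joint ranges: [-2.65, 2.65], [-0.89, 1.7], [-1.18, 1.37], [-2.13, 2.11], [-1.35, 1.29], [-3.14, 3.14]. Speed limits (rad/s): [1.89, 1.89, 2.57, 2.79, 3.14, 3.14].

## Interface

Orientations are given as a unit quaternion [x, y, z, w].
In Python, from cell import env gives the robot as it stands.
- The arm moves only by the shell command python3 -m pendant 'ROWS'. ROWS is JSON, one flat list of numbers, 7 for each row, row after row: the opening, from 0 (shut) to 1 (fully open), then the shift along the tool's x, y, z in m, then the turn, a rotation vector about the tool's x, y, z in degrees. A call has 1 to 5 rows; each row shifts and turns the pose as measured when the row begins, along the tool's axes as they then stand; what a row does not reach is not made up. A row lasts 1/8 s, in which the tool goes at most 62.5 mm and 10.7 degrees, less where a joint would pass 70% of its speed; a pose out of reach is approached as far as the arm can. A call with a gripper value outside its range is refused whole. The fingers move at their own pace and stop on an object; the grip force is fixed at half the most. Time passes only in rows, so rows that do not move let the fingers close. It gives the time, the measured TCP pose, the force and the opening at its end, in the units of the state.
- env.state(): the state, without advancing time (a new reading comes with each control period).
- env.camera(name): name is "scene" or "side" or "wrist"; returns a dict with "image" (400x640x3 uint8, blue, green, red), "intrinsics" (3x3 intrinsics, pixels), "R" (3x3) and "t" (3): a world point X has camera coordinates R X + t. Camera axes: x right, y down, z forward; pixel columns grow to the right and rows downward; lengths in mm; the calibration is good to about 2 mm. The wrist camera is an equidistant fisheye: a pixel r from the principal point sees the ray r / f radians off the axis. A picture is of the moment at which its call begins. There is no depth.
- env.job_done(): hands the job in, once; it reports no verdict.
The state is a dict: "time": time; "q": joint angles; "qd": joint speeds; "tau": joint torques, N m; "eef_pos": TCP position; "orientation": TCP orientation; "contact_force": force on the tool from outside, world axes, zero at the start; "wrist_torque": the same for the moment, N m; "opening": opening from 0.0 (shut) to 1.0 (fully open).
Only numpy, scipy, OpenCV 4.12 (cv2) and the standard library are available. Lean on these libraries where they do the work, as an engineer would, in place of code of your own. Each camera call takes 0.05 s, during which the arm holds its last target.

## Task

Close up the open steel tool case: first push the upright inner flap over until it lies flat inside the case, then push the standing lid over and gently down until it is fully shut, without slamming it. Only push with the fingers: do not pick up the sockets, screwdriver or anything else, leave the things around the case where they stand, and finish clear of the case.

Things in the scene. Friction and masses are not known exactly. Their poses are not given: they have to be found in the camera images.
- case: grey steel tool case, fixed, 240 mm (its x) by 220 mm (its y) by 80 mm high, walls 4 mm, open on top. Origin: centre of its underside, z up. Lid hinged along its +y side, inner flap along its -y side. A 50 mm high partition along x at y = +13 mm; sockets stand on its -y side, a screwdriver lies on its +y side. Handle and latch plates stand out 16 mm from the -y wall, below 68 mm height.
- lid (a joint): angle of the lid, a flat steel panel 248 mm (case x) by 228 mm (hinge to free edge), 6 mm thick, plain flat outside, 12 mm rim inside. 0 = shut, level, its top then 87 mm above the bench; grows as it opens; pi/2 = upright; starts past upright, leaning out to case +y; stop at 2.0. Stiff hinge (0.75 N m friction, lid 0.45 kg): stays where it is left, so push it all the way down.
- lid_hinge (a point): middle of the lid's hinge line, which runs along case x: 112 mm from the case centre in case +y, 81 mm above the bench. It is on the inner face of the panel.
- lid_edge (a point): middle of the lid's free edge, on its outer face, 228 mm from the hinge line.
- flap (a joint): angle of the inner flap, a bare metal plate 180 mm (case x) by 105 mm (hinge to free edge), 4 mm thick. 0 = folded down level over the sockets, its top then 59 mm above the bench, 21 mm below the rim; grows as it stands up; pi/2 = upright; starts near upright, leaning in or out (out = case -y); stop at 1.9; folds towards case +y. Stiff hinge (0.11 N m, 0.12 kg): stays at any angle.
- flap_hinge (a point): middle of the flap's hinge line, which runs along case x: 97 mm from the case centre in case -y, 55 mm above the bench, on the plate's lower face (the one that looks down once folded).
- flap_edge (a point): middle of the flap's free edge, on the face that looks up once folded (outwards, to case -y, while upright), 105 mm from the hinge line.
- socket0: loose steel socket (short tube) 32 mm across, 40 mm tall, standing in the case under the flap's place; leave it. Origin: centre of its underside.
- socket1: loose steel socket 26 mm across, 34 mm tall, standing in the case under the flap's place; leave it. Origin: centre of its underside.
- screwdriver: loose screwdriver, 180 mm, black handle, lying in the case's +y compartment below the rim; leave it. Origin: on its underside near the middle.
- jar: loose amber glass jar 64 mm across, 90 mm tall, standing on the bench near the case; leave it. Origin: centre of its underside.
- tape: loose roll of blue tape 100 mm across, 48 mm tall, lying on the bench near the case; leave it. Origin: centre of its underside.
- can: loose closed can 60 mm across, 130 mm tall, standing on the bench near the case; leave it. Origin: centre of its underside.
- wrench: loose steel wrench, 170 mm long, lying on the bench past the case's +x end; leave it. Origin: on its underside near the middle.
Not all that is in view belongs to the job. What is shaped like the socket0 but green is not meant.

How it is judged (in metres and radians):
On the way, in this order (a step that is already met when the one before it is completed fails the run):
1. the flap is folded down flat (within 0.1 rad) while the lid still stands open (over 1.2 rad) (value of joint flap below 0.1 rad and value of joint lid above 1.2 rad), for 0.2 s.
2. the lid is shut (within 0.05 rad) (value of joint lid below 0.05 rad), for 0.2 s.
At the end, for the whole second after the job is handed in: The flap lies flat (within 0.1 rad) and the lid is shut over it (within 0.05 rad, about 11 mm at its free edge); the sockets are still in the case (value of joint flap below 0.1 rad and value of joint lid below 0.05 rad and horizontal distance between each of socket0, socket1 and case below 0.15 m); the robot touches nothing.
It fails at once if the lid is brought down (below 0.9 rad) while the flap still stands (above 0.3 rad) (value of joint lid below 0.9 rad and value of joint flap above 0.3 rad).
It fails at once if the lid is slammed (closing faster than 3 rad/s) (velocity of joint lid below -3 rad/s).
It fails at once if a socket or the screwdriver is lifted or carried out of the case (height (world z) of any of socket0, socket1 above 0.03 m or height (world z) of screwdriver above 0.04 m).
It fails at once if a thing beside the case is shifted by more than 30 mm, lifted or knocked over (distance of any of jar, tape, can, wrench from where it was at the start of the episode above 0.03 m or angle between any of jar, can's own z axis and vertical above 0.5 rad).
It also fails if it takes over 59 s, if anything falls off the work surface, if the arm or the gripper's body presses on something with over 40 N, if the wrist force passes 120 N, or if a joint passes its speed limit or range.

## Working session

There is one attempt and no reset: what is moved stays moved. The work goes in short steps, Python scripts to look and compute and a shell command to move; the robot and the scene stay as the last step left them, time stands still between calls to the robot, and variables do not carry over. Pictures are saved under pics/ and viewed, and the job is handed in when it is done.

```bash
mkdir -p pics; ls; python3 - <<'E'
from cell import env
import cv2
s=env.state(); print(s)
for n in ("scene","side","wrist"):
    c=env.camera(n); cv2.imwrite(f"pics/{n}0.png",c["image"]); print(n,c["intrinsics"],c["R"],c["t"])
E
```

```text
pics
{'time': 0.0, 'q': array([-1.28929422e+00,  2.63523950e-01, -4.89583143e-02,  1.25938553e+00,
       -3.49582879e-05,  1.41551495e+00]), 'qd': array([ 0.00123964,  0.00015642,  0.00031621, -0.00025582,  0.00067134,
       -0.00183379]), 'tau': array([ 2.20986542e-03, -6.37614441e+01,  3.84576452e+01,  1.35865691e-02,
       -3.11397559e-05,  7.04432949e-06]), 'eef_pos': array([ 222.00889025, -475.45193809,  241.81670982]), 'orientation': array([ 0.38003476,  0.59674582, -0.37955243,  0.59616102]), 'contact_force': array([ 0.90003592, -0.64296702,  0.2359618 ]), 'wrist_torque': array([-0.0093829 ,  0.03035   ,  0.00952019]), 'opening': 0.9976046465960232}
scene [[496.58842003   0.         321.83775695]
 [  0.         496.58842003 192.63429251]
 [  0.           0.           1.        ]] [[ 0.85265401  0.52194707 -0.02350305]
 [ 0.26634741 -0.47292527 -0.83988139]
 [-0.44948881  0.70986826 -0.54226088]] [-483.52401415  -55.35130643 1350.10968836]
side [[418.93827714   0.         309.75366237]
 [  0.         418.93827714 194.38967452]
 [  0.           0.           1.        ]] [[-0.847068   -0.5314566  -0.00544878]
 [-0.40392956  0.65040293 -0.64328605]
 [ 0.34542252 -0.54270611 -0.76560653]] [506.30202334 235.92189666 865.82893785]
wrist [[309.70691629   0.         319.94487254]
 [  0.         309.70691629 198.07682678]
 [  0.           0.           1.        ]] [[ 4.22849715e-01 -9.06199798e-01  2.11823337e-04]
 [-8.59355968e-01 -4.00917308e-01  3.17447053e-01]
 [-2.87585532e-01 -1.34414428e-01 -9.48275974e-01]] [-525.37403997  -39.59117145  380.46418221]
```

View pics/scene0.png

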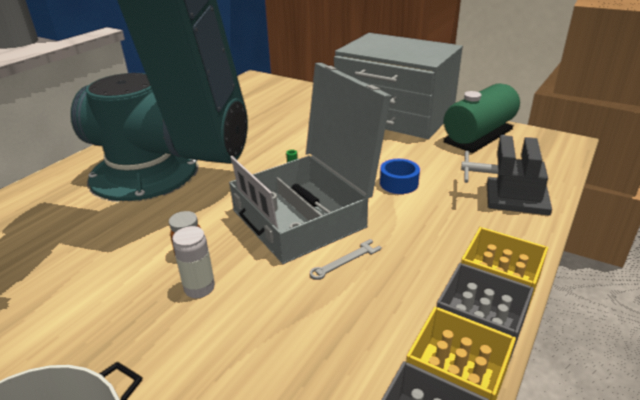

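View pics/side0.png

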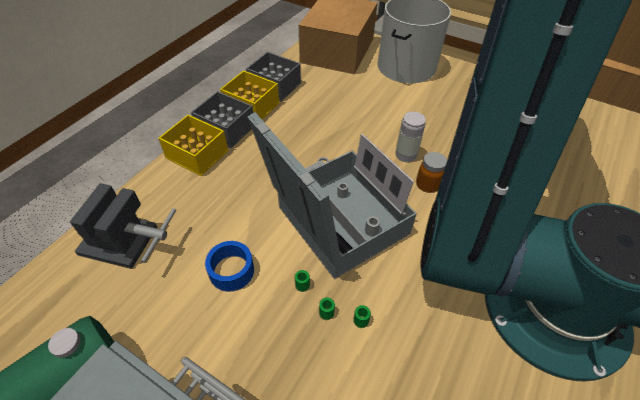

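View pics/wrist0.png

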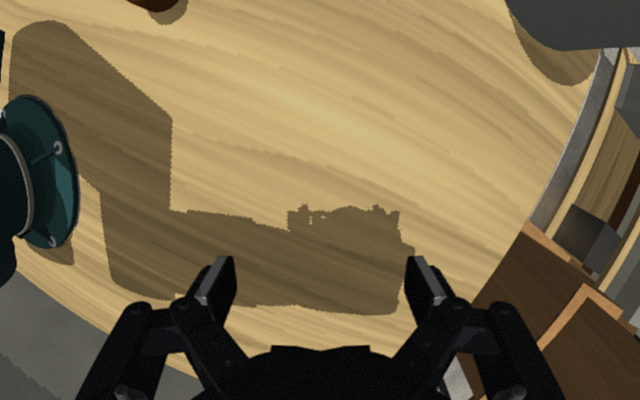

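The scene view has the case at about (300,205), with the lid standing on its far side and the flap on the near-left side at (255,190). The can is at (194,262), the jar behind it at (184,235), the wrench at (345,260) and the tape at (400,175). I'll enlarge the case to pick corners.

```bash
python3 - <<'E'
import cv2
a=cv2.imread("pics/scene0.png")[50:300,160:420]; cv2.imwrite("pics/s0c.png",cv2.resize(a,None,fx=2.4,fy=2.4,interpolation=cv2.INTER_CUBIC)[:600])
b=cv2.imread("pics/side0.png")[100:300,230:450]; cv2.imwrite("pics/d0c.png",cv2.resize(b,None,fx=3,fy=3,interpolation=cv2.INTER_CUBIC))
E
```

```text
(no output)
```

View pics/s0c.png

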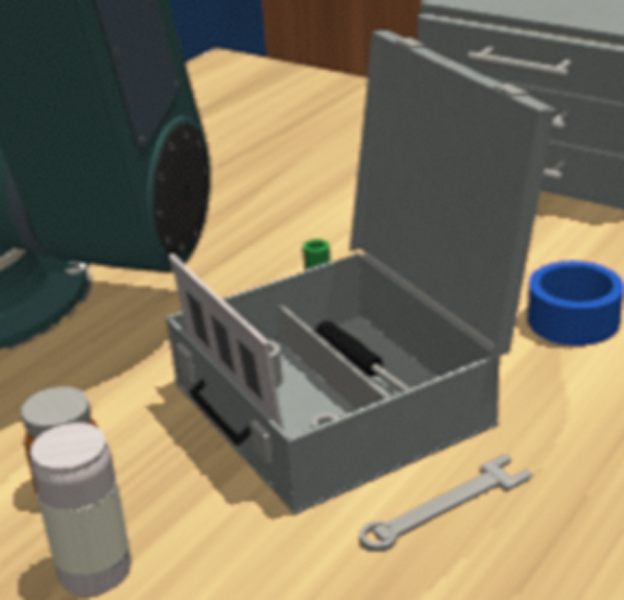

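View pics/d0c.png

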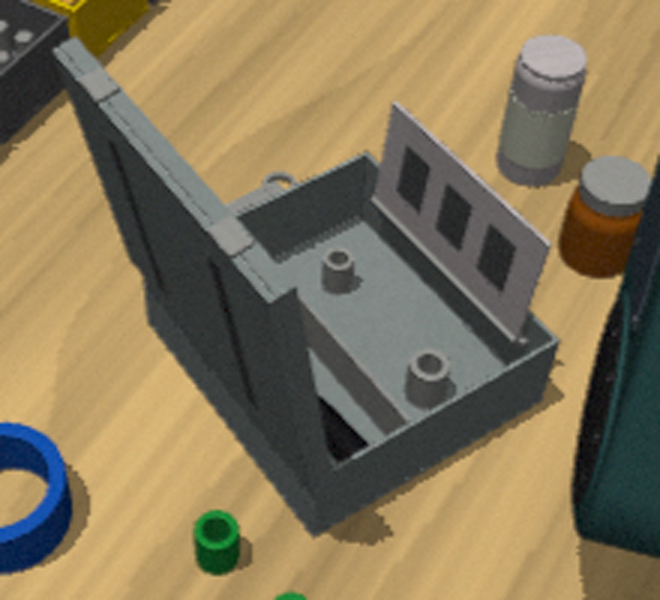

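Scene crop: rim corners at (294,438), (499,352) and (170,320). Flap free corners are at (172,257) and (275,350), and the lid's top right corner at (550,108). Side crop: rim corners at (556,342) and (367,155), flap free corners at (548,243) and (393,103), and the lid edge from (72,40) to (295,297). The green tubes are decoys outside the case, and nothing needs grasping.

```bash
cat > h.py <<'E'
from cell import env
import numpy as np, cv2, json
def cams():
    d={}
    for n in ("scene","side"):
        c=env.camera(n); d[n]=tuple(np.array(c[k],float) for k in("intrinsics","R","t"))
    json.dump({n:[x.tolist() for x in v] for n,v in d.items()},open("cams.json","w"))
def load(): return {n:[np.array(x) for x in v] for n,v in json.load(open("cams.json")).items()}
def S(u,v): return np.array([160+u/2.4,50+v/2.4])
def D(u,v): return np.array([230+u/3,100+v/3])
def plane(c,p,z):
    K,R,t=c; d=R.T@np.linalg.inv(K)@[p[0],p[1],1]; o=-R.T@t; return o+d*(z-o[2])/d[2]
def tri(c1,p1,c2,p2):
    P=[K@np.c_[R,t] for K,R,t in(c1,c2)]
    X=cv2.triangulatePoints(P[0],P[1],np.array(p1,float).reshape(2,1),np.array(p2,float).reshape(2,1)); return (X[:3]/X[3]).ravel()
def proj(c,X):
    K,R,t=c; p=K@(R@np.array(X)+t); return p[:2]/p[2]
E
python3 - <<'E'
from h import *
cams(); c=load(); s,d=c["scene"],c["side"]; np.set_printoptions(precision=1,suppress=True)
print("rim scene +x-y,+x+y,-x-y",[plane(s,S(*p),80) for p in((294,438),(499,352),(170,320))])
print("base +x-y",plane(s,S(297,511),0))
print("rim side -x-y,+x-y",[plane(d,D(*p),80) for p in((556,342),(367,155))]," base -x+y",plane(d,D(316,533),0))
print("flap -x,+x",tri(s,S(172,257),d,D(548,243)),tri(s,S(275,352),d,D(393,103)))
print("lid +x",tri(s,S(550,108),d,D(72,40)), "lid -x", tri(s,S(375,33),d,D(297,292)))
for n,z,l in(("can",130,[((70,446),(553,55))]),("jar",90,[((57,407),(616,185))])):
  for a,b in l: print(n,plane(s,S(*a),z),plane(d,D(*b),z))
print("tape",plane(s,S(576,285),48),plane(d,(230,262),48))
print("wrench",plane(s,S(378,535),5),plane(s,S(510,470),5))
E
```

```text
rim scene +x-y,+x+y,-x-y [array([ 549.3, -115.7,   80. ]), array([637. ,  81.1,  80. ]), array([338.9, -23.2,  80. ])]
base +x-y [ 545.9 -115.6    0. ]
rim side -x-y,+x-y [array([329.7, -12.3,  80. ]), array([ 541.4, -112.4,   80. ])]  base -x+y [420.3 177.8   0. ]
flap -x,+x [358.2 -29.  156.4] [ 524.9 -104.8  150.7]
lid +x [658.1 109.7 306.3] lid -x [429.1 211.8 304.1]
can [ 449.3 -259.2  130. ] [ 444.3 -253.4  130. ]
jar [ 358.3 -190.4   90. ] [ 349.9 -178.2   90. ]
tape [627.5 277.1  48. ] [616.3 287.3  48. ]
wrench [ 625.2 -111.3    5. ] [681.7  19.1   5. ]
```

```bash
cat >> h.py <<'E'
from scipy.spatial.transform import Rotation as Rn
C=np.array([482.,34.,0]); yaw=np.deg2rad(-24.2)
CX=np.array([np.cos(yaw),np.sin(yaw),0]); CY=np.array([-CX[1],CX[0],0])
def goal(cy,tipz,cx=0):
    s=env.state(); R=Rn.from_quat(s["orientation"]); p=np.array(s["eef_pos"]); M=R.as_matrix()
    T=C+cx*CX+cy*CY; T[2]=tipz+11
    rows=[]
    for sg in(1,-1):
        z=sg*CX; x=np.array([0,0,-1.]); G=np.c_[x,np.cross(z,x),z]
        rows.append((R.inv()*Rn.from_matrix(G)).as_rotvec(degrees=True).round(1))
    d=p-C
    print("t",round(s["time"],2),"case xy",round(d@CX,1),round(d@CY,1),"tipz",round(p[2]-11,1),"shift tool mm",(M.T@(T-p)).round(1),"turn",rows,"F",np.round(s["contact_force"],1),"open",round(s["opening"],2))
    print("tool axes in case:",[[round(float(M[:,i]@a),2) for a in(CX,CY,[0,0,1])] for i in range(3)], "q6",s["q"][5].round(2))
E
python3 - <<'E'
from h import *
goal(-155,231)
E
```

```text
t 0.25 case xy -28.2 -571.4 tipz 231.1 shift tool mm [ 2.000e-01  3.337e+02 -2.506e+02] turn [array([-40.8,  -0. ,  -0. ]), array([139.2,  -0. ,   0. ])] F [ 0.3 -0.6  0.2] open 1.0
tool axes in case: [[-0.0, 0.0, -1.0], [0.65, 0.76, 0.0], [0.76, -0.65, -0.0]] q6 1.42
```

```bash
python3 -m pendant '[0,0,0,0,-10.2,0,0, 0,0,0,0,-10.2,0,0, 0,0,0,0,-10.2,0,0, 0,0,0,0,-10.2,0,0, 0,0,0,0,0,0,0]'; python3 -c "
from h import *
goal(-155,231)"
```

```text
time: 0.88
eef_pos: [222.0, -475.3, 241.6]
orientation: [0.142, 0.693, -0.141, 0.693]
contact_force: [-0.8, 0.6, -0.9]
opening: -0.001
t 0.88 case xy -28.4 -571.1 tipz 230.6 shift tool mm [1.000e-01 4.155e+02 3.700e+01] turn [array([ 1.2, -0.1, -0.1]), array([-1.788e+02,  1.000e-01, -1.000e-01])] F [-0.8  0.6 -0.9] open -0.0
tool axes in case: [[-0.0, 0.0, -1.0], [-0.02, 1.0, 0.0], [1.0, 0.02, -0.0]] q6 0.68
```

```bash
python3 -m pendant '[0,0,0.055,0.007,1.2,0,0, 0,0,0.055,0.007,0,0,0, 0,0,0.055,0.007,0,0,0, 0,0,0.055,0.007,0,0,0, 0,0,0.055,0.007,0,0,0]';python3 -m pendant '[0,0,0.055,0.002,0,0,0, 0,0,0.055,0,0,0,0, 0,0,0.03,0,0,0,0, 0,0,0,0,0,0,0]'; python3 - <<'E'
from h import *
goal(-155,125)
for n in ("scene","side"): cv2.imwrite(f"pics/{n}1.png",env.camera(n)["image"])
E
```

```text
time: 1.5
eef_pos: [370.7, -236.3, 241.3]
orientation: [0.16, 0.689, -0.159, 0.689]
contact_force: [1.2, -0.6, 0.0]
opening: 0.001
time: 2.0
eef_pos: [437.3, -104.5, 241.7]
orientation: [0.165, 0.687, -0.165, 0.688]
contact_force: [-0.6, 0.2, -0.4]
opening: 0.0
t 2.0 case xy 16.0 -144.7 tipz 230.7 shift tool mm [105.7 -11.2 -15.5] turn [array([-2.8,  0. , -0.1]), array([ 1.772e+02, -1.000e-01, -1.000e-01])] F [-0.6  0.2 -0.4] open 0.0
tool axes in case: [[0.0, 0.0, -1.0], [0.05, 1.0, 0.0], [1.0, -0.05, 0.0]] q6 1.62
```

```bash
python3 - <<'E'
import cv2,numpy as np
a=[cv2.imread(f"pics/{n}1.png") for n in("scene","side")]
cv2.imwrite("pics/b1.png",np.hstack([a[0][20:320,130:450],a[1][40:340,200:520]]))
E
```

```text
(no output)
```

View pics/b1.png

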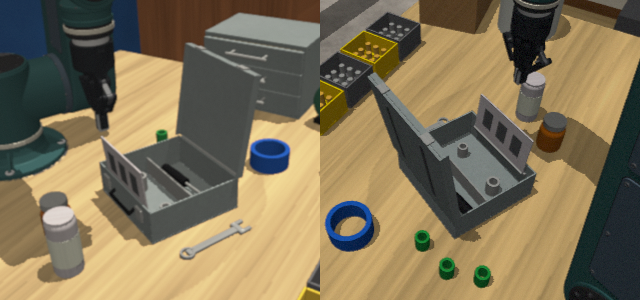

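In the left half the closed gripper hangs high over the flap's outer side, with its tip at (102,130). In the right half the tip is at (522,80). Both are clear of everything, so I'll descend outside the flap.

```bash
python3 -m pendant '[0,0.035,-0.006,-0.008,-2.8,0,0, 0,0.035,-0.005,-0.008,0,0,0, 0,0.03,0,0,0,0,0, 0,0,0,0,0,0,0]'; python3 - <<'E'
from h import *
goal(-121,130)
for n in ("scene","side"): cv2.imwrite(f"pics/{n}2.png",env.camera(n)["image"])
a=[cv2.imread(f"pics/{n}2.png") for n in("scene","side")]
cv2.imwrite("pics/b2.png",np.hstack([cv2.resize(a[0][90:270,170:370],None,fx=2,fy=2),cv2.resize(a[1][70:250,290:490],None,fx=2,fy=2)]))
E
```

```text
time: 2.6
eef_pos: [416.0, -113.2, 139.6]
orientation: [0.152, 0.69, -0.152, 0.691]
contact_force: [0.0, -0.0, 1.3]
opening: -0.004
t 2.6 case xy 0.1 -161.3 tipz 128.6 shift tool mm [-1.4 40.3 -0.6] turn [array([-0.7,  0.1, -0. ]), array([179.3,  -0. ,  -0.2])] F [ 0.  -0.   1.3] open -0.0
tool axes in case: [[0.0, 0.0, -1.0], [0.01, 1.0, 0.0], [1.0, -0.01, 0.0]] q6 1.55
```

View pics/b2.png

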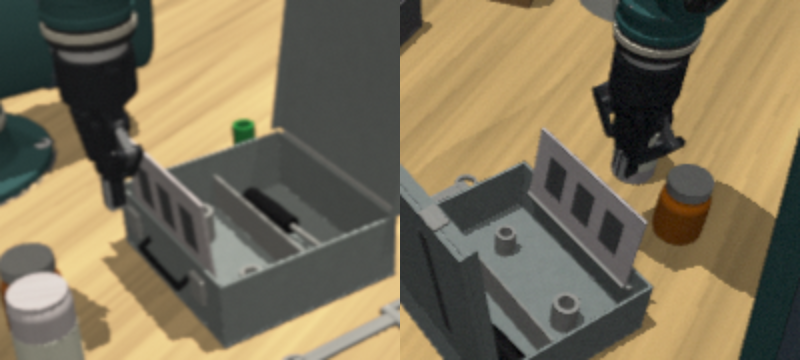

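The closed fingers are outside the flap, with the tip at left-half (115,205) and right-half (630,175), clear of the jar. I'll sweep the flap over.

```bash
python3 -m pendant '[0,0,0.025,0,-0.7,0,0, 0,0,0.025,0,0,0,0, 0,0.002,0.02,0,0,0,0, 0,0.003,0.018,0,0,0,0, 0,0,0,0,0,0,0]'; python3 - <<'E'
from h import *
goal(-41,98)
for n in ("scene","side"): cv2.imwrite(f"pics/{n}3.png",env.camera(n)["image"])
a=[cv2.imread(f"pics/{n}3.png") for n in("scene","side")]
cv2.imwrite("pics/b3.png",np.hstack([cv2.resize(a[0][90:270,170:370],None,fx=2,fy=2),cv2.resize(a[1][70:250,290:490],None,fx=2,fy=2)]))
E
```

```text
time: 3.32
eef_pos: [458.3, -34.4, 143.6]
orientation: [0.148, 0.686, -0.151, 0.696]
contact_force: [-0.1, -0.2, 0.1]
opening: -0.002
t 3.33 case xy 6.4 -72.1 tipz 132.6 shift tool mm [34.4 31.1 -7.1] turn [array([-0.2,  0.9,  0. ]), array([179.8,   0. ,  -1.4])] F [-0.1 -0.2  0.1] open -0.0
tool axes in case: [[0.02, -0.0, -1.0], [0.0, 1.0, 0.0], [1.0, -0.0, 0.02]] q6 1.75
```

View pics/b3.png

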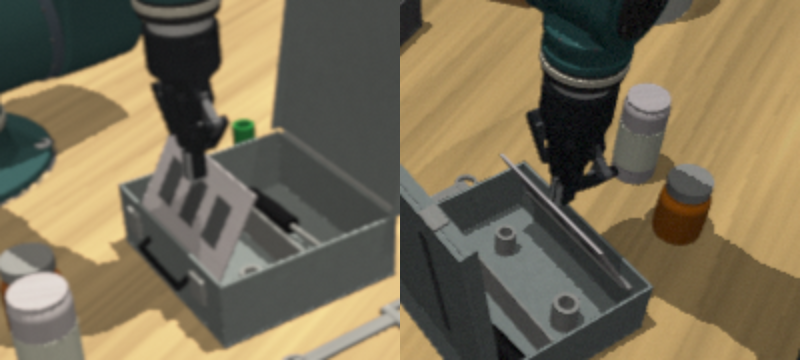

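The flap is tilting in. The tip sits on its outer face at left-half (195,172), and the force is near zero. I'll continue along the arc.

```bash
python3 -m pendant '[0,0.014,0.015,-0.003,0,0.9,0, 0,0.016,0.012,-0.003,0,0,0, 0,0.018,0.007,0,0,0,0, 0,0.016,0.006,0,0,0,0, 0,0,0,0,0,0,0]'; python3 - <<'E'
from h import *
goal(-28,59)
for n in ("scene","side"): cv2.imwrite(f"pics/{n}4.png",env.camera(n)["image"])
a=[cv2.imread(f"pics/{n}4.png") for n in("scene","side")]
cv2.imwrite("pics/b4.png",np.hstack([cv2.resize(a[0][90:270,170:370],None,fx=2,fy=2),cv2.resize(a[1][70:250,290:490],None,fx=2,fy=2)]))
E
```

```text
time: 4.05
eef_pos: [470.1, 4.7, 76.4]
orientation: [0.151, 0.691, -0.151, 0.69]
contact_force: [0.3, -0.6, -0.7]
opening: -0.003
t 4.05 case xy 1.1 -31.6 tipz 65.4 shift tool mm [ 6.4  3.6 -1.2] turn [array([-0.5, -0.1, -0. ]), array([179.5,  -0. ,   0.2])] F [ 0.3 -0.6 -0.7] open -0.0
tool axes in case: [[-0.0, 0.0, -1.0], [0.01, 1.0, 0.0], [1.0, -0.01, -0.0]] q6 1.84
```

View pics/b4.png

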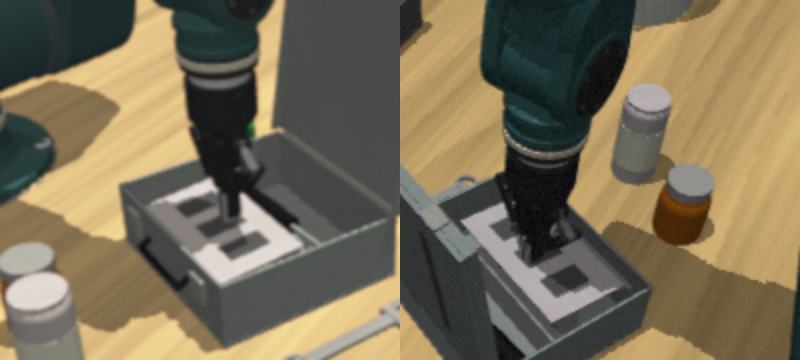

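The flap is nearly flat, with the tip at left-half (230,215). I'll press the last few millimetres and watch the force.

```bash
python3 -m pendant '[0,0.004,0.003,0,0,0,0, 0,0.003,0,0,0,0,0, 0,0,0,0,0,0,0]';python3 -m pendant '[0,0.003,0,0,0,0,0, 0,0,0,0,0,0,0]'; python3 -c "
from h import *
goal(-28,58)"
```

```text
time: 4.53
eef_pos: [472.5, 6.7, 71.1]
orientation: [0.152, 0.69, -0.151, 0.691]
contact_force: [-0.4, -0.5, 0.4]
opening: -0.004
time: 4.78
eef_pos: [472.8, 6.6, 70.0]
orientation: [0.152, 0.689, -0.151, 0.692]
contact_force: [-4.4, 0.5, 6.5]
opening: -0.001
t 4.78 case xy 2.9 -28.7 tipz 59.0 shift tool mm [ 0.9  0.7 -2.9] turn [array([-0.6,  0.2, -0.1]), array([ 1.794e+02, -1.000e-01, -3.000e-01])] F [-4.4  0.5  6.5] open -0.0
tool axes in case: [[0.0, 0.0, -1.0], [0.01, 1.0, 0.0], [1.0, -0.01, 0.0]] q6 1.84
```

```bash
python3 -m pendant '[0,0.003,0,0,0,0,0, 0,0,0,0,0,0,0]'; python3 -m pendant '[0,-0.03,0,0,0,0,0, 0,-0.06,0,0,0,0,0, 0,-0.06,0,0,0,0,0, 0,-0.06,0,0,0,0,0, 0,-0.06,0,0,0,0,0]';python3 - <<'E'
from h import *
goal(195,340)
for n in ("scene","side"): cv2.imwrite(f"pics/{n}5.png",env.camera(n)["image"])
a=[cv2.imread(f"pics/{n}5.png") for n in("scene","side")]
cv2.imwrite("pics/b5.png",np.hstack([a[0][0:300,100:450],a[1][0:300,180:530]]))
E
```

```text
time: 5.03
eef_pos: [472.9, 6.6, 70.1]
orientation: [0.152, 0.688, -0.151, 0.693]
contact_force: [-0.6, 0.0, -0.3]
opening: -0.001
time: 5.65
eef_pos: [468.6, 6.8, 345.4]
orientation: [0.152, 0.69, -0.152, 0.691]
contact_force: [2.3, 0.1, 1.0]
opening: 0.005
t 5.65 case xy -1.1 -30.3 tipz 334.4 shift tool mm [ -5.5 225.3  -1.3] turn [array([-0.6,  0. , -0. ]), array([ 1.794e+02, -1.000e-01, -1.000e-01])] F [2.3 0.1 1. ] open 0.01
tool axes in case: [[0.0, 0.0, -1.0], [0.01, 1.0, 0.0], [1.0, -0.01, 0.0]] q6 1.84
```

View pics/b5.png

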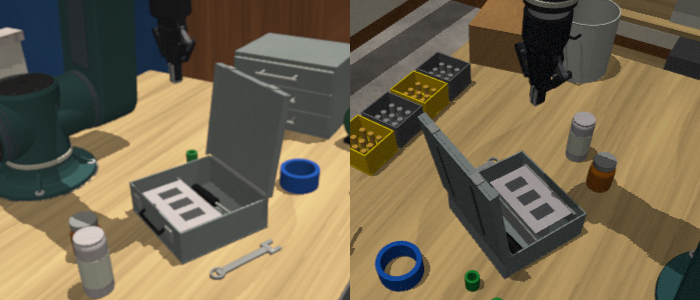

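Both halves show the flap lying in the case, at left (180,202) and right (540,195). I'll enlarge to check how flat it is.

```bash
python3 - <<'E'
from h import *
a=cv2.imread("pics/scene5.png")[150:270,220:380]; b=cv2.imread("pics/side5.png")[140:280,290:430]
cv2.imwrite("pics/b5z.png",np.hstack([cv2.resize(a[:,:],(400*4//4,300)),cv2.resize(b,(400,400))[:300]]))
c=load()
cnt=[]
for n in("scene","side"):
    im=cv2.imread(f"pics/{n}5.png"); 
    for nm,(x,y,z) in {"hinge-":(-90,-97,59),"hinge+":(90,-97,59),"free-":(-90,8,59),"free+":(90,8,59),"free+@.1":(90,8,69.5)}.items():
        p=proj(c[n],C+x*CX+y*CY+[0,0,z]); 
        print(n,nm,p.round(1))
E
```

```text
scene hinge- [240.6 192.3]
scene hinge+ [280.1 230.7]
scene free- [280.1 178.3]
scene free+ [322.4 213.2]
scene free+@.1 [322.3 209.2]
side hinge- [402.  212.4]
side hinge+ [353.7 165.2]
side free- [365.9 233.6]
side free+ [319.3 182.7]
side free+@.1 [319.3 179.8]
```

View pics/b5z.png

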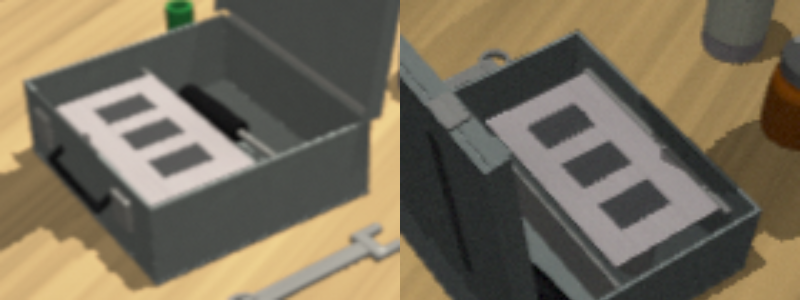

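The flap's free corners are at scene (323,215) and side (365,233). That agrees with the flat prediction, (322,213) and (366,234), to within about 2 px. Next I'll go over the lid to its outer side.

```bash
python3 -m pendant '[0,-0.012,0.03,0,-0.6,0,0, 0,0,0.05,0,0,0,0, 0,0,0.05,0,0,0,0, 0,0,0.05,0,0,0,0, 0,0,0.05,0,0,0,0]';python3 -m pendant '[0,0,0.02,0,0,0,0, 0,0,0,0,0,0,0]'; python3 - <<'E'
from h import *
goal(195,265)
for n in ("scene","side"): cv2.imwrite(f"pics/{n}6.png",env.camera(n)["image"])
a=[cv2.imread(f"pics/{n}6.png") for n in("scene","side")]
cv2.imwrite("pics/b6.png",np.hstack([a[0][0:300,100:500],a[1][0:300,100:500]]))
E
```

```text
time: 6.38
eef_pos: [567.7, 219.4, 362.5]
orientation: [0.15, 0.687, -0.15, 0.695]
contact_force: [0.2, -1.0, 0.3]
opening: -0.002
time: 6.62
eef_pos: [576.9, 241.1, 360.2]
orientation: [0.149, 0.688, -0.149, 0.695]
contact_force: [0.0, -0.5, -0.8]
opening: 0.0
t 6.62 case xy 1.7 227.8 tipz 349.2 shift tool mm [ 84.1 -32.9  -2.4] turn [array([-0.1,  0.6, -0.1]), array([179.9,  -0.2,  -0.9])] F [ 0.  -0.5 -0.8] open 0.0
tool axes in case: [[0.01, 0.0, -1.0], [0.0, 1.0, 0.0], [1.0, -0.0, 0.01]] q6 2.26
```

View pics/b6.png

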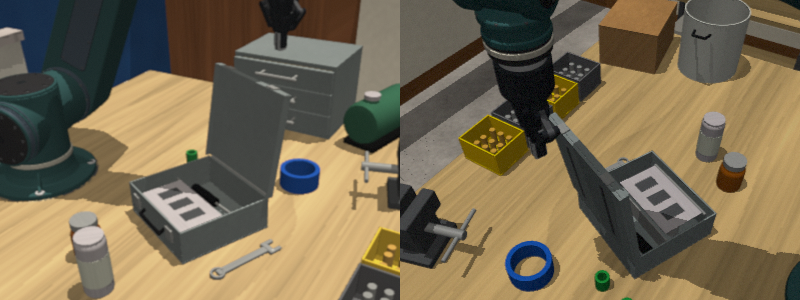

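The gripper is past the lid on its outer side, with the tip at right-half (540,155), and the lid hasn't moved. I'll descend there, then push back.

```bash
python3 -m pendant '[0,0.04,-0.004,-0.002,0,0.6,0, 0,0.04,-0.004,0,0,0,0, 0,0.004,-0.02,0,0,0,0, 0,0,-0.02,0,0,0,0, 0,0,0,0,0,0,0]'; python3 - <<'E'
from h import *
goal(152,265)
cv2.imwrite("pics/side7.png",env.camera("side")["image"]);cv2.imwrite("pics/scene7.png",env.camera("scene")["image"])
a=[cv2.imread(f"pics/{n}7.png") for n in("scene","side")]
cv2.imwrite("pics/b7.png",np.hstack([a[0][0:300,100:500],a[1][0:300,100:500]]))
E
```

```text
time: 7.35
eef_pos: [552.7, 190.4, 275.6]
orientation: [0.152, 0.69, -0.15, 0.692]
contact_force: [0.5, -0.1, 0.0]
opening: -0.003
t 7.35 case xy 0.4 171.7 tipz 264.6 shift tool mm [ -0.5 -19.7  -0.2] turn [array([-0.5,  0.1, -0.2]), array([179.5,  -0.3,  -0.2])] F [ 0.5 -0.1  0. ] open -0.0
tool axes in case: [[0.0, 0.0, -1.0], [0.01, 1.0, 0.0], [1.0, -0.01, 0.0]] q6 2.19
```

View pics/b7.png

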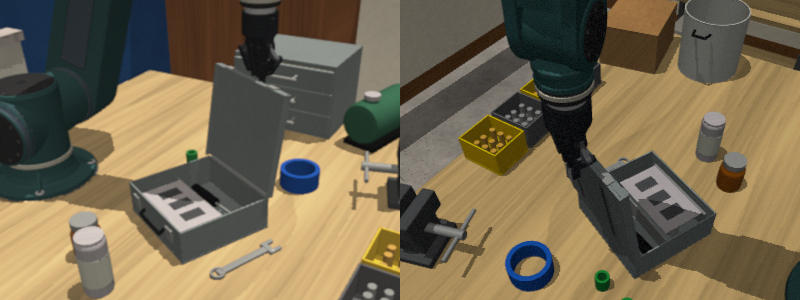

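The fingers are behind the lid's outer face, with the tip at right-half (575,175). I'll push in 20–25 mm rows, which keeps the lid near 1 rad/s.

```bash
python3 -m pendant '[0,0,-0.02,0,-0.5,0,0, 0,0,-0.02,0,0,0,0, 0,0,-0.02,0,0,0,0, 0,0.001,-0.02,0,0,0,0, 0,0.003,-0.02,0,0,0,0]'; python3 -m pendant '[0,0.005,-0.02,0,0,0,0, 0,0.006,-0.018,0,0,0,0, 0,0,0,0,0,0,0]';python3 - <<'E'
from h import *
goal(33,249)
cv2.imwrite("pics/side8.png",env.camera("side")["image"]);cv2.imwrite("pics/scene8.png",env.camera("scene")["image"])
a=[cv2.imread(f"pics/{n}8.png") for n in("scene","side")]
cv2.imwrite("pics/b8.png",np.hstack([a[0][0:300,100:500],a[1][0:300,100:500]]))
E
```

```text
time: 8.07
eef_pos: [514.4, 101.7, 273.2]
orientation: [0.15, 0.688, -0.143, 0.695]
contact_force: [2.2, 3.6, -1.4]
opening: 0.006
time: 8.45
eef_pos: [497.4, 63.8, 260.6]
orientation: [0.151, 0.689, -0.143, 0.695]
contact_force: [-0.6, 0.0, 0.3]
opening: 0.004
t 8.45 case xy 1.8 33.5 tipz 249.6 shift tool mm [ 0.6 -0.5 -1.8] turn [array([ 0.2,  0.3, -0.7]), array([-179.8,    1. ,    0.5])] F [-0.6  0.   0.3] open 0.0
tool axes in case: [[0.01, 0.01, -1.0], [-0.0, 1.0, 0.01], [1.0, 0.0, 0.01]] q6 1.95
```

View pics/b8.png

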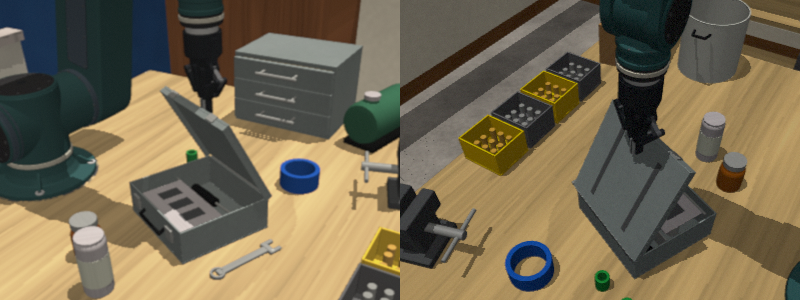

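The lid is now at about 60°, with the tip on its outer face at right-half (640,145). I'll continue down the arc.

```bash
python3 -m pendant '[0,0.014,-0.02,0,0,0,0.5, 0,0.016,-0.02,0,0,0,0, 0,0.018,-0.016,0,0,0,0, 0,0.02,-0.016,0,0,0,0, 0,0,0,0,0,0,0]';python3 -c "
from h import *
goal(-59,136)"
```

```text
time: 9.18
eef_pos: [471.5, 0.4, 191.4]
orientation: [0.152, 0.687, -0.139, 0.697]
contact_force: [-0.3, 0.6, 0.7]
opening: 0.0
t 9.18 case xy 4.2 -35.0 tipz 180.4 shift tool mm [ 43.8 -25.   -4.8] turn [array([ 0.4,  0.5, -1.3]), array([-179.5,    2. ,    0.9])] F [-0.3  0.6  0.7] open 0.0
tool axes in case: [[0.01, 0.02, -1.0], [-0.01, 1.0, 0.02], [1.0, 0.01, 0.01]] q6 1.8
```

```bash
python3 -m pendant '[0,0.02,-0.012,-0.003,0,0,-1, 0,0.02,-0.01,-0.002,0,0,0, 0,0.018,-0.006,0,0,0,0, 0,0.014,-0.003,0,0,0,0, 0,0,0,0,0,0,0]';python3 - <<'E'
from h import *
goal(-67,87)
cv2.imwrite("pics/side9.png",env.camera("side")["image"]);cv2.imwrite("pics/scene9.png",env.camera("scene")["image"])
a=[cv2.imread(f"pics/{n}9.png") for n in("scene","side")]
cv2.imwrite("pics/b9.png",np.hstack([a[0][0:300,100:500],a[1][0:300,100:500]]))
E
```

```text
time: 9.8
eef_pos: [460.4, -23.7, 122.1]
orientation: [0.145, 0.686, -0.144, 0.698]
contact_force: [-0.2, 0.3, 0.7]
opening: -0.003
t 9.8 case xy 4.0 -61.5 tipz 111.1 shift tool mm [24.  -5.6 -4.5] turn [array([ 0.6,  0.9, -0.3]), array([-179.4,    0.5,    1.5])] F [-0.2  0.3  0.7] open -0.0
tool axes in case: [[0.02, 0.01, -1.0], [-0.01, 1.0, 0.01], [1.0, 0.01, 0.02]] q6 1.75
```

View pics/b9.png

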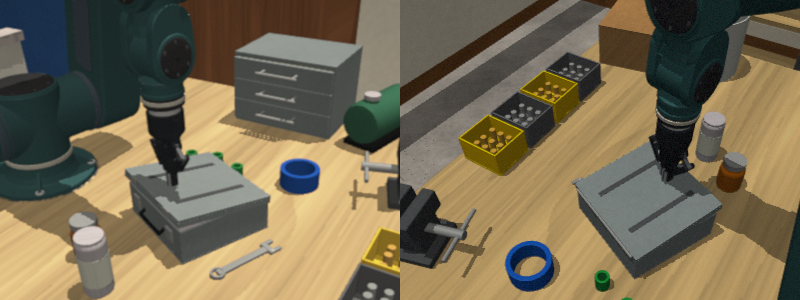

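The lid is nearly shut and still slightly raised at its free edge, with the tip at right-half (668,175). I'll press down slowly.

```bash
python3 -m pendant '[0,0.010,-0.003,-0.003,0,0,0, 0,0.008,-0.001,0,0,0,0, 0,0.004,0,0,0,0,0, 0,0,0,0,0,0,0]';python3 -c "
from h import *
goal(-67,87)"; python3 -m pendant '[0,0.003,0,0,0,0,0, 0,0.003,0,0,0,0,0, 0,0,0,0,0,0,0]';python3 -c "
from h import *
goal(-67,87)"
```

```text
time: 10.4
eef_pos: [457.8, -26.3, 100.5]
orientation: [0.145, 0.685, -0.144, 0.7]
contact_force: [0.5, 0.1, -0.3]
opening: 0.001
t 10.4 case xy 2.6 -64.9 tipz 89.5 shift tool mm [ 2.4 -2.1 -2.7] turn [array([ 0.6,  1.1, -0.4]), array([-179.3,    0.6,    1.8])] F [ 0.5  0.1 -0.3] open 0.0
tool axes in case: [[0.02, 0.01, -1.0], [-0.01, 1.0, 0.01], [1.0, 0.01, 0.02]] q6 1.74
time: 10.78
eef_pos: [458.1, -26.4, 98.1]
orientation: [0.145, 0.684, -0.144, 0.701]
contact_force: [-1.6, 0.5, 1.8]
opening: -0.001
t 10.78 case xy 3.0 -64.9 tipz 87.1 shift tool mm [ 0.  -2.1 -3. ] turn [array([ 0.6,  1.3, -0.4]), array([-179.3,    0.6,    2.1])] F [-1.6  0.5  1.8] open -0.0
tool axes in case: [[0.02, 0.01, -1.0], [-0.01, 1.0, 0.01], [1.0, 0.01, 0.02]] q6 1.75
```

```bash
python3 -m pendant '[0,0.004,0,0,0,0,0, 0,0.004,0,0,0,0,0]'; python3 -m pendant '[0,-0.03,0,0,0,0,0, 0,-0.05,0,0,0,0,0, 0,-0.05,-0.02,0,0,0,0, 0,-0.05,-0.03,0,0,0,0, 0,0,0,0,0,0,0]';python3 - <<'E'
from h import *
goal(-67,87)
cv2.imwrite("pics/sidea.png",env.camera("side")["image"]);cv2.imwrite("pics/scenea.png",env.camera("scene")["image"])
a=[cv2.imread(f"pics/{n}a.png") for n in("scene","side")]
cv2.imwrite("pics/ba.png",np.hstack([cv2.resize(a[0][130:280,210:410],None,fx=2,fy=2),cv2.resize(a[1][130:280,260:460],None,fx=2,fy=2)]))
c=load()
for n in c:
  for x in(-124,124):
    for z in (87,98): print(n,x,z,proj(c[n],C+x*CX-116*CY+[0,0,z]).round(1))
E
```

```text
time: 11.02
eef_pos: [458.9, -26.6, 96.7]
orientation: [0.144, 0.681, -0.144, 0.703]
contact_force: [-37.9, 6.7, 113.5]
opening: 0.0
time: 11.65
eef_pos: [432.3, -72.2, 283.3]
orientation: [0.144, 0.681, -0.144, 0.704]
contact_force: [0.3, -0.7, -0.8]
opening: -0.002
t 11.65 case xy -1.7 -117.2 tipz 272.3 shift tool mm [185.6  49.   -3.6] turn [array([ 0.7,  1.9, -0.4]), array([-179.2,    0.6,    2.9])] F [ 0.3 -0.7 -0.8] open -0.0
tool axes in case: [[0.03, 0.01, -1.0], [-0.01, 1.0, 0.01], [1.0, 0.01, 0.03]] q6 1.63
scene -124 87 [225.2 178.3]
scene -124 98 [224.6 174.2]
scene 124 87 [279.5 231.3]
scene 124 98 [279.1 226.7]
side -124 87 [421. 211.]
side -124 98 [422.  207.9]
side 124 87 [352.3 146.3]
side 124 98 [352.6 143.1]
```

View pics/ba.png

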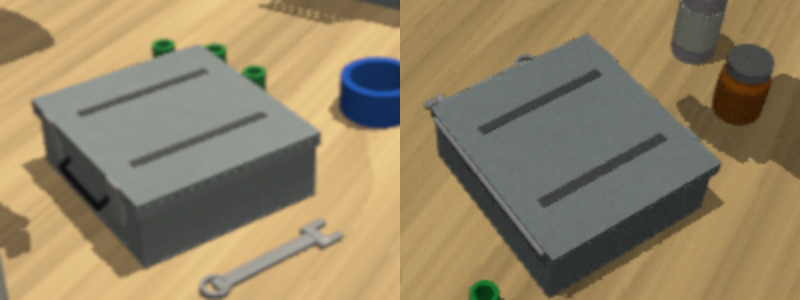

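View pics/scenea.png

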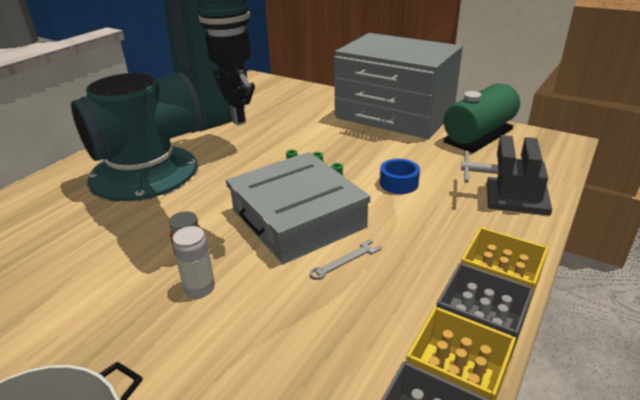

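The lid's free corners are at scene (226,181) and (278,232). The shut prediction is (225,178) and (279,231); at 0.05 rad open they would sit about 4 px higher than that, so the lid is shut. The jar, can, tape and wrench haven't visibly moved and the arm is clear, so I'm handing in.

```bash
python3 -c "
from h import *
print(env.state()['contact_force']); print(env.job_done())"
```

```text
[-0.30616649 -0.07113791 -0.45627376]
the job is handed in; nothing more can be done
None
```

I folded the flap flat with the closed fingers and then pushed the lid shut, and the job is handed in. One check is in doubt: the wrist force may have passed its 120 N limit for a moment.

- **Wrist force:** the last press on the shut lid was harder than needed, because I added 8 mm after the lid had already reached its stop. The reading at the end of that press was (-37.9, 6.7, 113.5) N, about 120 N in total. It sits right at the limit, so I can't rule out that it went over. Every other force I read stayed below 10 N.
- **Flap:** the tip bottomed out at 59 mm, the flap's flat height. The flap's free corners were within about 2 px of where a flat flap would show, with the lid still standing.
- **Lid:** the tip bottomed out at 87 mm, the lid's shut height. The lid's free-edge corners were 1 to 3 px on the low side of the shut position, so it is not left open. I kept the pushes slow, about 1 rad/s by my estimate; I did not measure the lid's speed.
- **Surroundings:** in the last pictures the jar, can, tape and wrench showed no visible shift. I did not measure them again. The sockets and screwdriver can't be seen under the shut lid, but the fingers never reached them.
- **Finish:** the arm stopped about 185 mm above the lid with contact force near zero, at 11.7 s of the 59 s allowed.

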